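Index the marking turntable one hole on

TASK

With closed fingertips, press down the orange dished plunger on the marking turntable so that its red pin drops out of its hole, and with it pressed push the table round clockwise (seen from above) to the very next of the six holes. Do not turn it backwards or past that hole; then let the plunger spring fully up so the pin locks there, and take the hand away. Only push: the wooden lamp foot must ride round in its nest, never lifted out, and the other things are left where they are.

Things in the scene. Friction and masses are not known exactly. Their poses are not given: they have to be found in the camera images.
- turntable (a joint): Angle of the round grey turntable (212 mm across, top 24 mm above the bench) about the upright axis through table_centre. About 0 at the start, pinned in a hole; grows clockwise seen from above; the holes are 1.047 rad (60 deg) apart, so the next hole is at 1.047 (the pin has about 0.02 rad of play either way). It stays where it is left (about 0.08 N m of friction), but while the pin is in a hole it is locked.
- plunger (a joint): How far the plunger is pressed down (m): 0 fully up, 0.016 at its stop; takes 3 N at the start, 7 N at the stop. The pin is clear of the ring from 0.012 on. Let up between holes, its round end slides along under the ring (0.012); over a hole it springs up and stops the table. Some 0.03 rad or more short of the hole it can catch part way up (0.010): push on a little and it snaps in.
- cup_floor (a point): The middle of the plunger's floor, the place to press. The plunger is an orange round open-topped cup, 56 mm wide inside, 62 mm outside, with a white dot in the middle of its floor; the floor is 52 mm above the bench when up, the rim 22 mm above the floor. It rides on the turntable 70 mm from the table's axis, moves straight down when pressed, and a fingertip in it can push its wall sideways to turn the table. At the start it is on the robot's side of the table.
- pin_tip (a point): Tip of the red pin (10 mm thick) on the plunger's arm, 58 mm further out than the cup's middle, 128 mm from the table's axis. With the pin in a hole it stands 64 mm above the bench, 2 mm above the ring.
- table_centre (a point): Point on the turntable's axis, at the height of its top face (24 mm above the bench). A fixed aluminium ring with six holes surrounds the table: 220 to 300 mm across, 52 to 62 mm above the bench, on a square plywood board of 370 mm. A fixed blue marking arm reaches in over the far side of the ring, 93 mm high.
- foot_mid (a point): Centre of the loose six-sided wooden lamp foot (52 mm across flats, 40 mm high, 0.12 kg, coloured squares on its sides) standing in a shallow brass nest at the middle of the turntable; its top is 64 mm above the bench. It rides round with the table.
- spool: Black thread spool, 44 mm wide, 50 mm high, standing on the fixture board's far left corner; origin under its middle. Leave alone.
- tape_roll: Red roll of tape, 48 mm wide, 22 mm high, lying on the fixture board's far right corner; origin under its middle. Leave alone.
- glue: White glue bottle, 52 mm wide, 130 mm high; origin under its middle. Leave alone.
- jar: Amber jar with black lid, 64 mm wide, 75 mm high; origin under its middle. Leave alone.
- mug: Blue mug, 76 mm wide, 85 mm high; origin under its middle. Leave alone.
- strip: Plywood strip, 200 x 35 x 10 mm, lying on the bench. Leave alone.
Not all that is in view belongs to the job. What is meant by the part that bears foot_mid is not purple, and is the larger of those in its own colour.

How it is judged:
By the outcome, as a careful person would: the job done as asked, in the order asked, and still so for the second after the job is handed in, with the robot touching nothing.
It also fails if it takes over 40 s, if anything falls off the work surface, if the arm or the gripper's body presses on something with over 40 N, if the wrist force passes 120 N, or if a joint passes its speed limit or range.

ROBOT

A 7-joint arm with a two-finger parallel gripper is mounted at the origin on the work surface. World frame = base frame: x ahead of the robot, y to its left, z up, the work surface at z = 0. Lengths are in m, angles in rad, forces in N, time in s.
With the tool pointing down it reaches from about 0.425 to 0.925 m from the base axis. Payload 6.8 kg.
Tool frame: the origin (TCP) lies on the front face of the gripper's body, between the roots of the fingers; the fingertips stand 73 mm ahead of it and the grasp point (between the pads) lies 54 mm ahead of it (env.nose_length is the distance from the TCP to the fingertips, in m); z points along the fingers, y is the line along which they close (so a half turn about z gives the same grasp; the last joint's range is limited). The gripper opens to 85 mm and grips with 20 to 120 N. Pads are 22 mm wide; open, the fingers measure 114 mm over their backs; the gripper's body (76 mm by 85 mm) begins 54 mm behind the grasp point. The pads swing forward as they close: fully open they stand 13 mm farther back than shut.
Start: joints at [-1.217, 0.477, 0.022, 1.555, -0.011, 1.109, -0.083], TCP at [0.301, 0.604, 0.304] pointing down, gripper open.
Joint ranges: [-2.96, 2.96], [-0.34, 2.1], [-1.41, 1.46], [0.24, 2.44], [-1.37, 4.51], [0.17, 1.92], [-2.96, 2.96]. Speed limits (rad/s): [2.39, 2.39, 3.14, 3.14, 3.14, 3.14, 3.14].

INTERFACE

Orientations are given as a unit quaternion [w, x, y, z].
In Python, from cell import env, kin, camera, calibration, job gives the robot as it stands. The module is installed in compiled form; this text tells all that it offers. Calls block until the motion is done:
- env.reach(position, orientation): joint-space move of the TCP to a pose.
- env.movel(position, velocity=0.15, rot=None, stop_force=None): straight line of the TCP; rot=None keeps the orientation; velocity is the mean speed in m/s. With stop_force (N) it stops when the force on the tool has changed by that much, and returns True; else False.
- env.goto_joints(angles): joint-space move.
- env.grip(opening, f_grip=None): finger opening in m; f_grip is the grip in N (None keeps the last); returns when the fingers have stopped.
- env.dwell(seconds).
- kin.inverse_kinematics(position, orientation): joint angles nearest the present ones, or None.
- env.get_state(): the state.
- camera(name): name is "scene" or "top" or "wrist"; returns (picture, depth): 420x560x3 uint8, blue, green, red; 420x560 float32, m along the optical axis (not along the pixel's ray), 0 where there is no reading.
- calibration(name): a dict with "fx", "fy", "cx", "cy" (pixels), "k1" (the pictures are not rectified: a ray, as slopes to the right and down, at radius r is drawn at 1 + k1 r^2 times it, then the intrinsics apply), "rvec" (rotation vector, rad) and "tvec" (3), from world to camera coordinates, as OpenCV has them. Camera axes: x right, y down, z forward; pixel columns grow to the right and rows downward; lengths in m; the calibration is good to about 2 mm. A picture is of the moment at which its call begins: read the wrist's pose just before it. calibration takes no time and is no camera call; for the wrist camera it gives the pose at the moment of the call.
A pose or a line that the arm cannot do raises env.PlanningError and nothing moves.
- job.job_done(): hands the job in; it is judged then, once.
The state is a dict: "time": time; "qpos": joint angles; "joint_velocities": joint speeds; "joint_torque": joint torques, N m; "tcp_pos": TCP position; "orientation": TCP orientation; "force": force on the tool from outside, world axes, zero at the start; "torque": the same for the moment, N m; "opening": finger opening in m; "gripper_force": force on a finger pad.
Only numpy, scipy, OpenCV 4.12 (cv2) and the standard library are available. Lean on these libraries where they do the work, as an engineer would, in place of code of your own. Each camera call takes 0.05 s, during which the arm holds its last target. There are 200 camera calls.

## Working session

There is one attempt and no reset: what is moved stays moved. The work goes in short steps, each a Python script; the robot and the scene stay as the last script left them, time stands still between calls to the robot, and variables do not carry over. Pictures are saved under pics/ and viewed, at most 10 in all, crops included, and the job is handed in when it is done.

```bash
mkdir -p pics
python3 - <<'E'
from cell import env,camera,calibration
import cv2
for n in("scene","top"):
    p,d=camera(n); cv2.imwrite(f"pics/{n}0.png",p)
    import numpy as np; np.savez(f"{n}0.npz",p=p,d=d)
    c=calibration(n); print(n,c)
print(env.get_state(),env.nose_length)
E
```

```text
scene {'fx': 496.11544285540134, 'fy': 496.11544285540134, 'cx': 282.08712729439907, 'cy': 213.0455672545564, 'k1': 0.016033802352853194, 'rvec': array([ 1.51149797,  2.27605635, -0.6674817 ]), 'tvec': array([ 0.24808652, -0.42574976,  1.7535718 ])}
top {'fx': 414.7957778678636, 'fy': 414.7957778678636, 'cx': 278.04368908182124, 'cy': 206.02145851691384, 'k1': -0.021774714523483917, 'rvec': array([ 2.1655011 , -2.19527523,  0.06543025]), 'tvec': array([0.01330158, 0.64737886, 1.24115349])}
{'time': 0.1, 'qpos': array([-1.21711419,  0.47768467,  0.02233278,  1.55633141, -0.01147515,
        1.10929009, -0.0830753 ]), 'joint_velocities': array([ 5.87392574e-04, -3.04456266e-03,  1.81689190e-03, -2.52550557e-03,
        6.27735103e-05,  1.97598028e-04, -1.44791042e-03]), 'joint_torque': array([ 5.04709227e-03, -5.97754955e+01,  1.61373485e+00, -2.81953830e+01,
        1.27875686e-02,  5.03075935e-03,  4.62387078e-06]), 'tcp_pos': array([0.30056357, 0.60393839, 0.30305357]), 'orientation': array([-1.16842703e-04,  2.28813424e-01,  9.73469973e-01, -7.84035897e-04]), 'force': array([-0.08087106, -0.32671512, -0.49786261]), 'torque': array([-0.08251662, -0.01581378, -0.03539507]), 'gripper_force': 0.0, 'opening': 0.08566665851904444} 0.0726
```

View pics/top0.png

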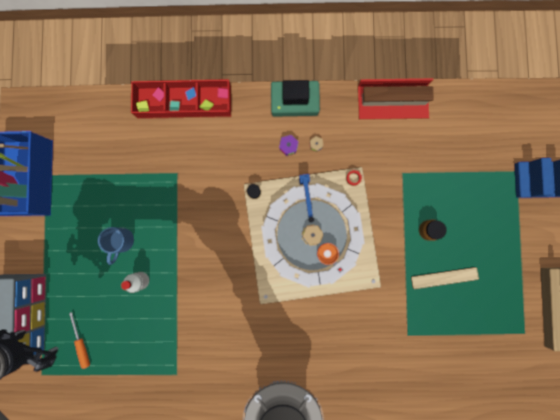

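View pics/scene0.png

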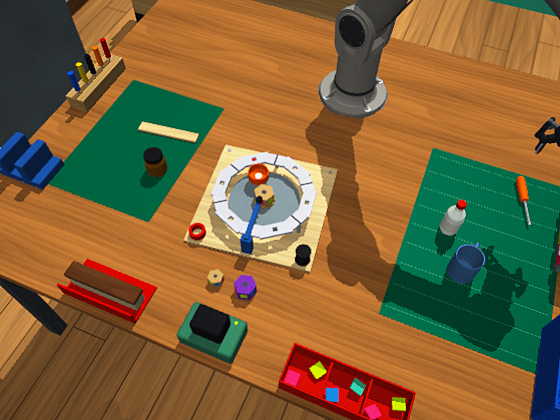

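The top view shows the turntable around (313,234), the orange cup at (327,254) and the red pin near (340,269). Foot candidates are the wooden hexagon in the nest (313,234), a smaller wooden one (316,143) and a purple one (289,144). The one at (313,234) fits: it is wooden, the larger of that colour, and in the nest. I'll measure and confirm with a crop.

```bash
cat > h.py <<'E'
import numpy as np,cv2
from cell import env,kin,camera,calibration,job
def ray(c,u,v):
    K=np.array([[c['fx'],0,c['cx']],[0,c['fy'],c['cy']],[0,0,1]])
    xy=cv2.undistortPoints(np.array([[[u,v]]],float),K,np.array([c['k1'],0,0,0]))[0,0]
    R=cv2.Rodrigues(c['rvec'])[0]; o=-R.T@c['tvec']
    return o,R.T@np.array([*xy,1.])
def onz(c,u,v,z):
    o,d=ray(c,u,v); return o+d*(z-o[2])/d[2]
def proj(c,P):
    K=np.array([[c['fx'],0,c['cx']],[0,c['fy'],c['cy']],[0,0,1]])
    return cv2.projectPoints(np.array([P],float),c['rvec'],c['tvec'],K,np.array([c['k1'],0,0,0]))[0][0,0]
def blobs(m,box,amin=4):
    x0,y0,x1,y1=box; k=np.zeros(m.shape,np.uint8); k[y0:y1,x0:x1]=m[y0:y1,x0:x1]
    n,l,s,c=cv2.connectedComponentsWithStats(k)
    return [(s[i,4],*c[i].round(1),s[i,2],s[i,3]) for i in range(1,n) if s[i,4]>=amin]
E
python3 - <<'E'
from h import *
for n,b in(("top",(240,165,385,305)),("scene",(180,140,345,275))):
    p=np.load(n+"0.npz")['p']; c=calibration(n); h=cv2.cvtColor(p,cv2.COLOR_BGR2HSV); H,S,V=cv2.split(h)
    print(n,'orange/red')
    for lo,hi in((0,5),(5,15),(170,180)):
        print(lo,blobs(((H>=lo)&(H<=hi)&(S>150)&(V>70)).astype(np.uint8),b))
    ring=((S<45)&(V>150)).astype(np.uint8)
    k=np.zeros_like(ring);k[b[1]:b[3],b[0]:b[2]]=ring[b[1]:b[3],b[0]:b[2]]
    cs=cv2.findContours(cv2.morphologyEx(k,cv2.MORPH_CLOSE,np.ones((5,5))),cv2.RETR_EXTERNAL,cv2.CHAIN_APPROX_NONE)[0]
    q=max(cs,key=cv2.contourArea); W=np.array([onz(c,*x[0],.062)[:2] for x in cv2.convexHull(q)])
    A=np.c_[2*W,np.ones(len(W))];s=np.linalg.lstsq(A,(W**2).sum(1),rcond=None)[0]
    print('ring centre',s[:2],'R',np.sqrt(s[2]+s[0]**2+s[1]**2))
    x0,y0,x1,y1=b; cr=cv2.resize(p[y0:y1,x0:x1],None,fx=4,fy=4,interpolation=cv2.INTER_CUBIC)
    cv2.imwrite(f'pics/crop_{n}.png',cr)
E
```

```text
top orange/red
0 [(np.int32(81), np.float64(353.3), np.float64(177.4), np.int32(14), np.int32(14))]
5 [(np.int32(258), np.float64(327.6), np.float64(253.4), np.int32(20), np.int32(20))]
170 []
ring centre [ 0.55961489 -0.09557488] R 0.1524077092417025
scene orange/red
0 [(np.int32(172), np.float64(196.6), np.float64(230.8), np.int32(16), np.int32(17))]
5 [(np.int32(8614), np.float64(263.8), np.float64(208.7), np.int32(165), np.int32(135)), (np.int32(333), np.float64(257.9), np.float64(173.6), np.int32(21), np.int32(22)), (np.int32(4), np.float64(205.0), np.float64(231.5), np.int32(1), np.int32(4)), (np.int32(5), np.float64(195.0), np.float64(233.8), np.int32(5), np.int32(2)), (np.int32(10), np.float64(193.6), np.float64(238.8), np.int32(9), np.int32(5))]
170 [(np.int32(8), np.float64(262.6), np.float64(202.6), np.int32(3), np.int32(4))]
ring centre [ 0.55933975 -0.09504903] R 0.1509085871536277
```

View pics/crop_top.png

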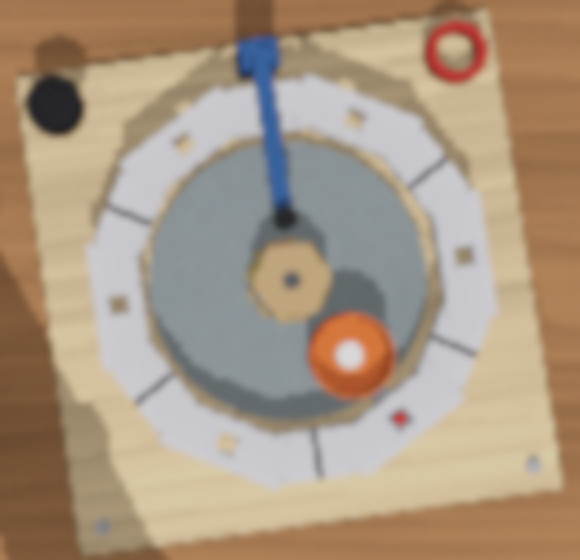

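View pics/crop_scene.png

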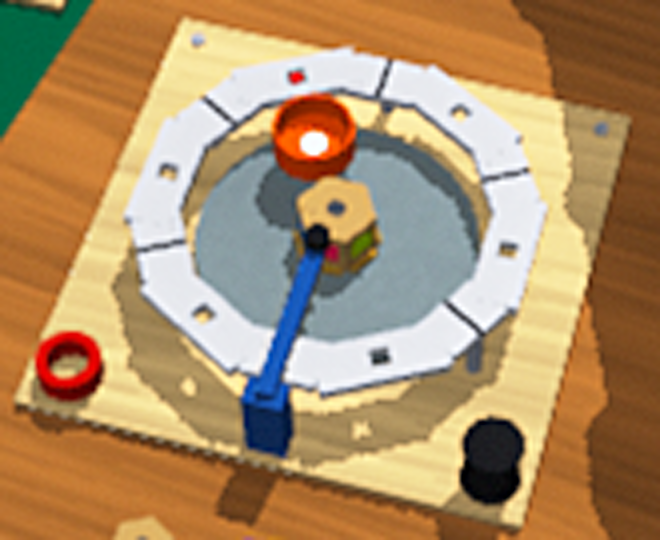

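The crops confirm the lamp foot is the wooden hexagon in the nest (top crop (290,281), coloured sides visible in scene). Also in the top crop: white dot (349,355), pin (400,418), and the next hole clockwise (228,443).

Run:
```python
from h import *
c=calibration('top'); f=lambda X,Y,z,c=c,o=(240,165):onz(c,o[0]+(X+.5)/4-.5,o[1]+(Y+.5)/4-.5,z)
hs=[(400,418),(228,443),(119,304),(183,143),(355,119),(464,256)]
H=np.array([f(*h,.062)[:2] for h in hs]); 
C=H.mean(0); print('C',C,'radii',np.hypot(*(H-C).T).round(4),'ang',np.degrees(np.arctan2(*(H-C).T[::-1])).round(1))
print('dot',f(349,355,.052)[:2],'foot',f(290,281,.064)[:2])
c2=calibration('scene'); g=lambda X,Y,z:f(X,Y,z,c2,(180,140))[:2]
hs=[(296,77),(460,112),(508,249),(380,356),(204,313),(168,171)]
H2=np.array([g(*h,.062) for h in hs]);C2=H2.mean(0)
print('C2',C2,'radii',np.hypot(*(H2-C2).T).round(4),'ang',np.degrees(np.arctan2(*(H2-C2).T[::-1])).round(1))
print('dot',g(314,143,.052),'foot',g(337,206,.064))
```

```text
C [ 0.55918162 -0.09596729] radii [0.1277 0.1277 0.1278 0.1285 0.1278 0.128 ] ang [-142.7  157.7   97.2   37.5  -22.6  -82.9]
dot [ 0.50333646 -0.13807536] foot [ 0.55839756 -0.09473977]
C2 [ 0.55851971 -0.09489514] radii [0.1273 0.1283 0.128  0.1281 0.1274 0.1282] ang [-142.4  157.5   97.4   37.4  -22.6  -82.5]
dot [ 0.50269634 -0.13774827] foot [ 0.556731   -0.09500261]
```

```bash
cat >> h.py <<'E'
C=np.array([.5588,-.0954]); A0=np.radians(-142.5); N=env.nose_length; Q=[0,0,1,0]
def cup(a,t=0.):
    "cup centre at table angle a, shifted t clockwise-tangentially"
    p=A0-a; return C+.07*np.array([np.cos(p),np.sin(p)])+t*np.array([np.sin(p),-np.cos(p)])
def P(a,t,z): return np.r_[cup(a,t),z+N]
def st(a=0,msg=''):
    s=env.get_state();F=s['force'];p=A0-a
    T=F[:2]@np.array([np.sin(p),-np.cos(p)]);R=F[:2]@np.array([np.cos(p),np.sin(p)])
    print(msg,'t%.1f tip'%s['time'],(s['tcp_pos']-[0,0,N]).round(4),'Fz %.1f Ftan %.1f Frad %.1f'%(F[2],T,R)); return F[2],T,R
E
python3 - <<'E'
from h import *
for q in([0,0,1,0],[0,1,0,0]):
    print(q,[np.round(kin.inverse_kinematics(P(a,.011,.04),q),2) for a in(0,.5,1.1)])
env.grip(0.0); print(env.get_state()['opening'])
env.reach(P(0,0,.2),Q); st(0,'above')
env.movel(P(0,0,.085),.15); st(0,'rim')
p,_=camera('scene'); cv2.imwrite('pics/s1.png',cv2.resize(p[120:260,170:350],None,fx=4,fy=4,interpolation=cv2.INTER_CUBIC))
E
```

```text
[0, 0, 1, 0] [array([-0.11,  0.51,  0.3 ,  2.1 , -0.27,  0.57,  1.96]), array([-0.17,  0.49,  0.3 ,  2.14, -0.26,  0.55,  1.89]), array([-0.19,  0.49,  0.22,  2.12, -0.2 ,  0.55,  1.74])]
[0, 1, 0, 0] [array([-0.35,  0.58,  0.62,  2.11, -0.58,  0.62, -0.89]), array([-0.43,  0.56,  0.63,  2.15, -0.58,  0.6 , -0.95]), array([-0.47,  0.55,  0.58,  2.13, -0.54,  0.6 , -1.08])]
-8.84065162833292e-05
above t3.6 tip [ 0.5037 -0.1372  0.2   ] Fz 0.0 Ftan 0.2 Frad -0.1
rim t4.5 tip [ 0.5038 -0.1382  0.0857] Fz 0.1 Ftan -0.7 Frad 0.0
```

View pics/s1.png

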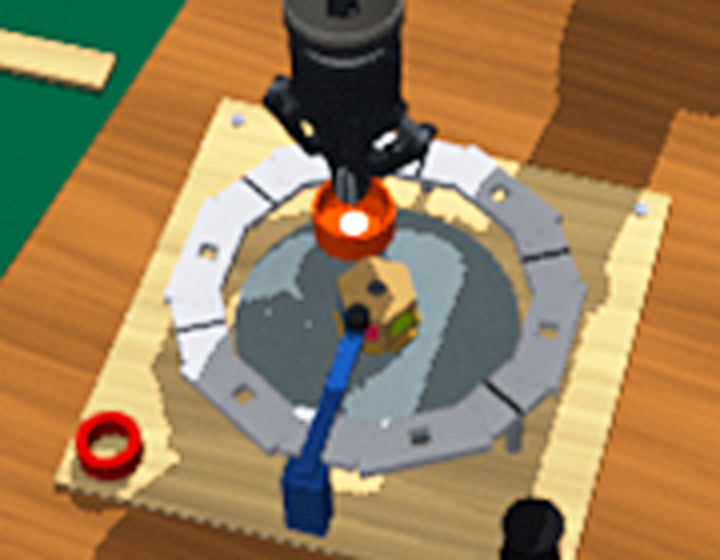

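The closed tip stands over the cup with the white dot in view, and the pin hole is hidden by the hand. The finger knuckles stick out sideways at about (425,165), so I'll check their height before pressing.

Run:
```python
from h import *
p,d=camera('scene'); c=calibration('scene'); tip=env.get_state()['tcp_pos']-[0,0,N]
V=cv2.cvtColor(p,cv2.COLOR_BGR2HSV)[...,2]
pts=[]
for v in range(122,172):
  for u in range(225,290):
    if V[v,u]<110 and d[v,u]>0:
      o,r=ray(c,u,v); pts.append(o+r*d[v,u]-tip)
pts=np.array(pts); m=(np.hypot(pts[:,0],pts[:,1])<.08)&(pts[:,2]>-.005); pts=pts[m]
for z in np.arange(-.005,.1,.01):
    q=pts[(pts[:,2]>=z)&(pts[:,2]<z+.01)]
    if len(q): print(round(z,3),len(q),'y %.3f %.3f x %.3f %.3f'%(q[:,1].min(),q[:,1].max(),q[:,0].min(),q[:,0].max()))
```

```text
-0.005 1 y -0.001 -0.001 x 0.009 0.009
0.005 14 y -0.010 0.014 x -0.001 0.013
0.015 16 y -0.011 0.016 x -0.000 0.012
0.025 20 y -0.010 0.016 x 0.001 0.016
0.035 17 y -0.011 0.018 x 0.005 0.015
0.045 56 y -0.033 0.035 x -0.010 0.014
0.055 59 y -0.039 0.044 x -0.014 0.017
0.065 50 y -0.046 0.047 x -0.003 0.019
0.075 63 y -0.052 0.057 x -0.016 0.022
0.085 120 y -0.059 0.063 x -0.014 0.020
0.095 75 y -0.053 0.061 x -0.006 0.022
```

Knuckles begin 45 mm above the tip, so they clear the ring even when pressed. Pressing, then pushing to about 0.85 rad.

Run:
```python
from h import *
env.movel(P(0,0,.056),.06); st(0,'in cup')
env.movel(P(0,0,.0375),.03,stop_force=18); f=st(0,'pressed')
assert f[0]>4
hit=env.movel(P(0,.011,.0375),.03,stop_force=15); f=st(0,'wall')
if not hit:
    for a in np.arange(.1,.86,.125):
        hit=env.movel(P(a,.011,.0375),.05,stop_force=12); f=st(a,'a%.2f'%a)
        if hit or abs(f[1])>15: print('STOP');break
p,_=camera('scene'); cv2.imwrite('pics/s2.png',cv2.resize(p[120:260,170:350],None,fx=4,fy=4,interpolation=cv2.INTER_CUBIC))
```

```text
in cup t5.2 tip [ 0.5031 -0.1382  0.0558] Fz 0.3 Ftan -0.1 Frad -0.0
pressed t6.0 tip [ 0.5038 -0.1382  0.0376] Fz 6.0 Ftan 0.3 Frad 0.3
wall t6.5 tip [ 0.4975 -0.1292  0.0378] Fz 6.6 Ftan 0.3 Frad -1.4
a0.10 t6.8 tip [ 0.4943 -0.1227  0.0378] Fz 5.7 Ftan 0.7 Frad -0.3
a0.23 t7.1 tip [ 0.4913 -0.1143  0.0377] Fz 7.0 Ftan 0.3 Frad -0.7
a0.35 t7.5 tip [ 0.4895 -0.1056  0.0377] Fz 7.0 Ftan 1.4 Frad -0.1
a0.47 t7.8 tip [ 0.4887 -0.0968  0.0377] Fz 6.8 Ftan 1.3 Frad -0.0
a0.60 t8.1 tip [ 0.4891 -0.0879  0.0377] Fz 6.5 Ftan 1.0 Frad 0.1
a0.72 t8.4 tip [ 0.4905 -0.0792  0.0377] Fz 6.2 Ftan 0.6 Frad 0.4
a0.85 t8.8 tip [ 0.4931 -0.0706  0.0377] Fz 6.7 Ftan 1.2 Frad -1.2
```

View pics/s2.png

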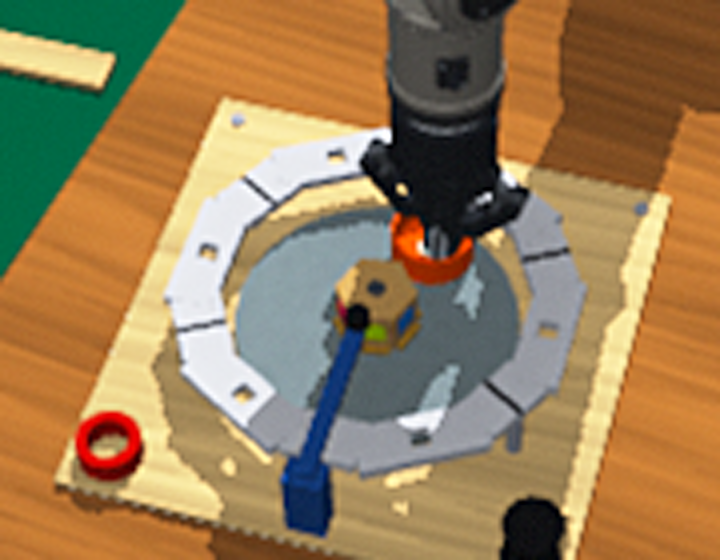

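The table has turned with the foot in its nest, the cup is now at about (432,250) in the crop, and the start hole (337,155) is empty. Next I'll estimate the angle from the cup's column extent.

```bash
cat >> h.py <<'E'
def angle(p,press,name='scene'):
    c=calibration(name); H,S,V=cv2.split(cv2.cvtColor(p,cv2.COLOR_BGR2HSV))
    m=((H>=4)&(H<=14)&(S>215)&(V>90)).astype(np.uint8)
    b=max(blobs(m,(240,155,300,200)),key=lambda b:b[0]); l,e,s,_=cv2.connectedComponentsWithStats(m)
    i=min(range(1,l),key=lambda i:abs(s[i,4]-b[0])); uc=s[i,0]+(s[i,2]-1)/2
    th=np.linspace(0,2*np.pi,60); out=[]
    for a in np.arange(-.1,1.3,.01):
        x=[proj(c,np.r_[cup(a)+.031*np.array([np.cos(t),np.sin(t)]),.074-press])[0] for t in th[::2]]
        out.append((abs((min(x)+max(x))/2-uc),a))
    return min(out)[1],s[i]
E
python3 - <<'E'
from h import *
p=np.load('scene0.npz')['p']; print(angle(p,0))
p,_=camera('scene'); print(angle(p,.0145))
E
```

```text
(np.float64(0.00999999999999994), array([248, 164,  21,  21, 306], dtype=int32))
(np.float64(0.8699999999999996), array([268, 173,  20,  18, 174], dtype=int32))
```

Run:
```python
from h import *
env.movel(P(.94,.011,.0375),.04,stop_force=12); st(.94,'short')
env.movel(P(.94,.011,.0565),.04); st(.94,'let up')
p,_=camera('scene'); print(angle(p,.012))
for a in np.arange(.955,1.15,.015):
    env.movel(P(a,.011,.0565),.02); f=st(a,'%.3f'%a)
    if f[1]<-9 or f[1]>9: print('stop'); break
p,_=camera('scene'); print(angle(p,0)); cv2.imwrite('pics/s3.png',cv2.resize(p[120:260,170:350],None,fx=4,fy=4,interpolation=cv2.INTER_CUBIC))
```

```text
short t9.2 tip [ 0.4955 -0.0649  0.0377] Fz 7.3 Ftan 0.8 Frad 0.8
let up t9.8 tip [ 0.4946 -0.065   0.0564] Fz 0.1 Ftan 0.0 Frad -0.0
(np.float64(0.9799999999999994), array([270, 170,  20,  21, 210], dtype=int32))
0.955 t10.1 tip [ 0.4952 -0.0641  0.0563] Fz 0.2 Ftan 0.2 Frad 0.5
0.970 t10.3 tip [ 0.4957 -0.0632  0.0565] Fz 0.5 Ftan -0.2 Frad -0.2
0.985 t10.6 tip [ 0.4962 -0.0622  0.0565] Fz -0.2 Ftan -0.4 Frad 0.4
1.000 t10.8 tip [ 0.4967 -0.0613  0.0565] Fz 0.2 Ftan 0.0 Frad 0.8
1.015 t11.1 tip [ 0.4972 -0.0603  0.0565] Fz -0.1 Ftan 0.1 Frad 0.8
1.030 t11.3 tip [ 0.4977 -0.0594  0.0565] Fz -1.0 Ftan 1.3 Frad -0.1
1.045 t11.6 tip [ 0.4982 -0.0587  0.0565] Fz 1.0 Ftan 0.0 Frad 0.3
1.060 t11.8 tip [ 0.4985 -0.0582  0.0564] Fz 0.5 Ftan -2.7 Frad 0.8
1.075 t12.1 tip [ 0.4987 -0.0577  0.0563] Fz -0.1 Ftan -5.6 Frad 0.1
1.090 t12.3 tip [ 0.4992 -0.057   0.0563] Fz 0.6 Ftan -6.1 Frad 0.1
1.105 t12.6 tip [ 0.4999 -0.0562  0.0564] Fz 0.5 Ftan -5.8 Frad -1.0
1.120 t12.8 tip [ 0.502 -0.054  0.057] Fz 6.8 Ftan -0.9 Frad 0.6
1.135 t13.1 tip [ 0.5029 -0.0529  0.0572] Fz 4.4 Ftan -0.4 Frad 0.1
(np.float64(1.0699999999999994), array([271, 174,  21,  18, 187], dtype=int32))
```

View pics/s3.png

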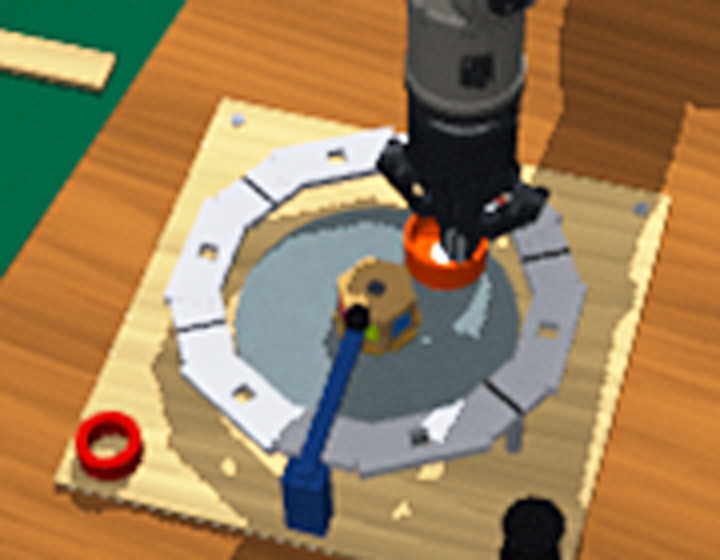

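Run:
```python
from h import *
p,_=camera('scene'); 
for pr in(0,.012,.016): print(pr,angle(p,pr))
# cup wall bottom/top rows and depth-based height of the near rim
_,d=camera('scene'); c=calibration('scene'); H,S,V=cv2.split(cv2.cvtColor(p,cv2.COLOR_BGR2HSV))
m=(H>=3)&(H<=15)&(S>180)&(V>80)
q=[]
for v in range(165,200):
  for u in range(265,300):
    if m[v,u]: o,r=ray(c,u,v); q.append(o+r*d[v,u])
q=np.array(q); print('z pct',np.percentile(q[:,2],[1,5,50,90,95,99]).round(4)); r=q[q[:,2]>np.percentile(q[:,2],80)]
A=np.c_[2*r[:,:2],np.ones(len(r))]; s=np.linalg.lstsq(A,(r[:,:2]**2).sum(1),rcond=None)[0]
print('rim c',s[:2],np.sqrt(s[2]+s[:2]@s[:2]),'ang',A0-np.arctan2(*(s[:2]-C)[::-1])+2*np.pi)
for a in(0.9,1.,1.047,1.1): print(a,cup(a))
```

```text
0 (np.float64(1.0999999999999992), array([272, 174,  20,  18, 185], dtype=int32))
0.012 (np.float64(1.0999999999999992), array([272, 174,  20,  18, 185], dtype=int32))
0.016 (np.float64(1.0999999999999992), array([272, 174,  20,  18, 185], dtype=int32))
z pct [0.0224 0.0375 0.0513 0.0657 0.0683 0.102 ]
rim c [ 0.50048697 -0.06464319] 0.027618363793617713 ang 1.1398588890362902
0.9 [ 0.49089891 -0.078387  ]
1.0 [ 0.4929366 -0.0716932]
1.047 [ 0.49412314 -0.06862494]
1.1 [ 0.49563237 -0.06523626]
```

The finger seems to have ridden onto the leading rim (18 mm off the cup's middle, Fz 4–7 N), and the angle is about 1.05–1.10. Before moving I'll look closely with the wrist camera.

Run:
```python
from h import *
c=calibration('wrist');p,d=camera('wrist'); cv2.imwrite('pics/w1.png',p); np.savez('w1.npz',p=p,d=d,**c); st(1.047)
for k,P_ in(('hole',np.r_[C+.128*np.array([np.cos(A0-1.047),np.sin(A0-1.047)]),.062]),('cup',np.r_[cup(1.047),.052]),('C',np.r_[C,.064])): print(k,proj(c,P_))
```

```text
t13.3 tip [ 0.503  -0.0529  0.0572] Fz 5.3 Ftan -1.1 Frad 0.3
hole [298.05829916 146.521103  ]
cup [252.70724074 250.30824062]
C [205.52461583 367.45399895]
```

View pics/w1.png

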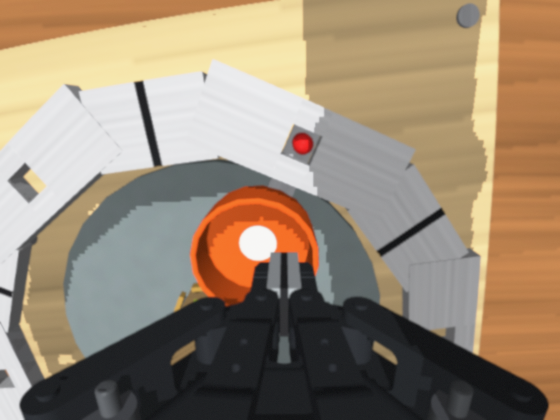

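The wrist view shows the red pin at (302,144), centred in the next hole (301,145). The fingertip overlaps the cup's leading side. Lifting straight up lets the pin rise in that hole.

Run:
```python
from h import *
s=env.get_state()['tcp_pos']
env.movel(s+[0,0,.012],.04); st(1.047,'up12')
env.movel(s+[0,0,.09],.12); st(1.047,'up')
c=calibration('wrist');p,d=camera('wrist'); np.savez('w2.npz',p=p,d=d,**c)
H,S,V=cv2.split(cv2.cvtColor(p,cv2.COLOR_BGR2HSV))
red=(((H<4)|(H>175))&(S>150)&(V>80)).astype(np.uint8); 
for b in blobs(red,(0,0,560,420),15): 
    w=onz(c,b[1],b[2],.064); r=w[:2]-C; print(b,w,np.hypot(*r),'a',(A0-np.arctan2(r[1],r[0]))%(2*np.pi))
    u,v=int(b[1]),int(b[2]); o,q=ray(c,u,v); print('depth pt',(o+q*d[v,u]).round(4))
wh=((S<50)&(V>215)).astype(np.uint8)
u0,v0=proj(c,np.r_[cup(1.047),.052]).astype(int); print('cup px',u0,v0)
o,q=ray(c,u0,v0); print('dot floor',(o+q*d[v0,u0]).round(4))
u1,v1=proj(c,np.r_[C+.128*np.array([np.cos(A0-1.047),np.sin(A0-1.047)]),.062]).astype(int)
ringpts=[(lambda r:(r[0]+r[1]*d[v,u])[2])(ray(c,u,v)) for u,v in((u1-22,v1-8),(u1+22,v1+8))]; print('ring z',ringpts)
cv2.imwrite('pics/w2.png',cv2.resize(p[max(0,v1-50):v0+60,u1-100:u1+100],None,fx=3,fy=3))
```

```text
up12 t13.8 tip [ 0.5029 -0.0527  0.0693] Fz 0.1 Ftan -0.8 Frad 0.8
up t14.6 tip [ 0.5026 -0.0527  0.1467] Fz -0.3 Ftan 0.1 Frad -0.4
(np.int32(124), np.float64(296.2), np.float64(135.3), np.int32(12), np.int32(13)) [ 0.43997671 -0.04362261  0.064     ] 0.12961432519639815 a 1.065440088136894
depth pt [ 0.4397 -0.0438  0.0652]
cup px 263 204
dot floor [ 0.4931 -0.0686  0.0536]
ring z [np.float64(0.06345024099194646), np.float64(0.061515520204043134)]
```

View pics/w2.png

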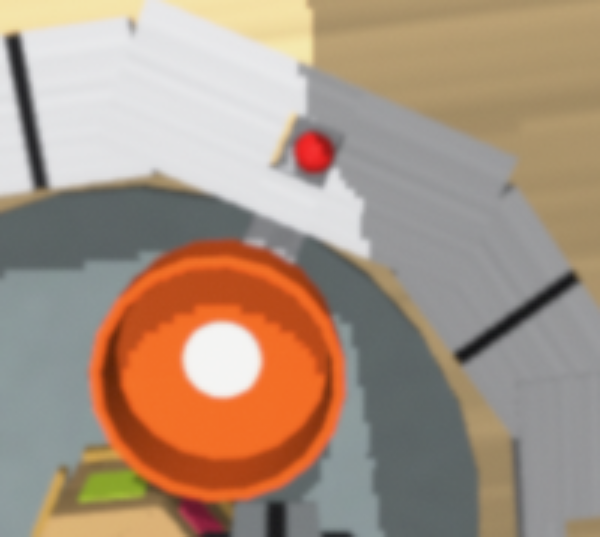

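The pin tip measures 65 mm (expected 64) and the cup floor about 53 mm (expected 52), so the plunger is fully up. The pin sits in the next hole, within its play, and the foot is still in its nest. I'll withdraw and hand in.

Run:
```python
from h import *
env.movel(env.get_state()['tcp_pos']+[0,0,.1],.2); env.dwell(.5); st(1.047)
print(job.job_done())
```

```text
t15.8 tip [ 0.5024 -0.0527  0.2462] Fz -0.5 Ftan 0.4 Frad -0.1
the job is handed in; nothing more can be done
None
```

The turntable is locked at the very next hole clockwise, with the plunger fully up, the foot still in its nest and the hand clear; near the end the fingertip briefly rode onto the cup's leading rim and pressed it, but the pin ended in the hole, and the job was handed in at about 16 s.

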